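# Lock the focus of a microscope camera tube

## Robot

A 7-joint arm with a two-finger parallel gripper is mounted at the origin on the work surface. World frame = base frame: x ahead of the robot, y to its left, z up, the work surface at z = 0. Lengths are in m, angles in degrees, forces in N, time in s.
With the tool pointing down it reaches from about 0.375 to 0.925 m from the base axis. Payload 3.1 kg.
Tool frame: the origin (TCP) lies midway between the tips of the shut fingers; the grasp point (between the pads) lies 19 mm behind it; z points along the fingers, y is the direction in which the jaws open and shut (so a half turn about z gives the same grasp; the last joint's range is limited). The gripper opens to 85 mm and grips with 20 to 120 N. Pads are 22 mm wide; open, the fingers measure 114 mm over their backs; the gripper's body (76 mm by 85 mm) begins 54 mm behind the grasp point. The pads swing forward as they close: fully open they stand 13 mm farther back than shut.
Start: joints at [-69.03, 21.939, 2.515, 91.553, -1.026, 66.532, -2.859], TCP at [0.291, 0.581, 0.231] pointing down, gripper open.
Joint ranges: [-149.38, 149.38], [-23.57, 123.04], [-84.95, 90], [0, 143.3], [-89.99, 269.99], [3.08, 112.72], [-163.45, 163.45]. Speed limits (degrees/s): [159.86, 159.86, 180, 180, 180, 180, 180].

## Interface

Orientations are given as a 3x3 rotation matrix whose columns are the frame's x, y, z axes.
In Python, from rig import bot gives the robot as it stands.
- The arm moves only by the tool move_arm, never from a script. Its argument "plan" is a list of rows, each an object of numbers: "fingers": the gripper command: -1 is fully open, 1 is shut, values between are in proportion; "dx", "dy", "dz": the shift along the tool's x, y, z in cm; "rx", "ry", "rz": the turn, a rotation vector about the tool's x, y, z in degrees. In form: [{"fingers": .., "dx": .., "dy": .., "dz": .., "rx": .., "ry": .., "rz": ..}, ...]. A call has 1 to 20 rows; each row is the pose to reach, as a shift and turn from the pose measured when the call began, along the tool's axes at that moment; what a row does not reach only later rows make up. A row lasts 1/12 s, in which the tool goes at most 41.7 mm and 7.16 degrees, less where a joint would pass 70% of its speed; a pose out of reach is approached as far as the arm can. A call with a gripper value outside its range is refused whole. The fingers move at their own pace and stop on an object; "grip_force" is the grip in N (left out, the last holds). Time passes only in rows, so rows that repeat a pose let the fingers close. It gives the time, the measured TCP pose, the force and the opening at its end, in the units of the state.
- bot.sense(): the state, without advancing time (a new reading comes with each control period).
- bot.capture(name): name is "scene" or "top" or "wrist"; returns a dict with "frame" (400x640x3 uint8, red, green, blue), "fx", "fy", "cx", "cy" (pixels), "xyz" and "orientation" of the camera in the world. Camera axes: x right, y down, z forward; pixel columns grow to the right and rows downward; lengths in m; the calibration is good to about 2 mm. The wrist camera is an equidistant fisheye: a pixel r from the principal point sees the ray r / f radians off the axis. A picture is of the moment at which its call begins. There is no depth.
- bot.job_done(): hands the job in, once; it reports no verdict.
The state is a dict: "time": time; "joint_positions": joint angles; "joint_velocities": joint speeds; "joint_efforts": joint torques, N m; "eef_pos": TCP position; "tcp_rot": TCP orientation; "ft_force": force on the tool from outside, world axes, zero at the start; "moment": the same for the moment, N m; "gripper_width": opening from 0.0 (shut) to 1.0 (fully open).
Only numpy, scipy, OpenCV 4.12 (cv2) and the standard library are available. Lean on these libraries where they do the work, as an engineer would, in place of code of your own. Each camera call takes 0.05 s, during which the arm holds its last target. There are 200 camera calls.

## Task

The focus of the camera tube in the white bench stand has just been set and must not be lost. Push the stand's sliding steel fork fully home so that its prongs straddle the barrel's dog and hold the barrel still, then turn the knurled lock ring clockwise (seen from above) until it is tight, without letting the barrel turn with it. Leave the fork home.

Things in the scene. Friction and masses are not known exactly. Their poses are not given: they have to be found in the camera images.
- barrel_axis (a point): Upright aluminium barrel, 34 mm diameter, top 118 mm above the table, in the white bench stand (loose parts with knurled rings are not meant). Point on its axis, 90 mm above the table; z up, -x along the barrel's dog (12 mm wide, out to 46 mm, top at 63 mm) towards the fork. Turns easily (0.03 N m): it follows the ring unless forked. Room round the ring is free to radius 75 mm, down to 65 mm.
- lock_ring (a joint): Turn of the dark knurled ring on the barrel, rad: starts 0 to 0.45, grows clockwise seen from above, stops at 1.2 (tight; over 1.05 will do). Round, 52 mm grip diameter, on the barrel's axis, 76 to 100 mm above the table. Turns stiffly (0.12 N m), stays put. At 1.2 the white line on its top points along the dog; at 0 it lies 69 degrees counter-clockwise of that.
- fork (a joint): Travel of the steel fork towards the barrel, m: starts 0 to 0.006, stops at 0.030 (home; over 0.022 will do). Slides level along fork_tab's +x, takes 3 N, stays put. From 0.012 on its two prongs (17 mm apart inside) stand either side of the barrel's dog and keep the barrel from turning more than about 5 degrees.
- fork_tab (a point): Centre of the top of the fork's upright tab, its grip, 96 mm above the table. The tab is 12 mm along the slide, 18 mm across it and stands 36 mm above the flat fork (top at 60 mm). It is 115 mm from the barrel's axis at fork travel 0, 85 mm when home. x points along the slide to the barrel, y across it, z up. Nothing stands beside it within 60 mm.

How it is judged (in metres and radians):
On the way, in this order (a step that is already met when the one before it is completed fails the run):
1. the fork is pushed home over the barrel's dog, the ring still loose (value of joint fork above 0.022 m and angle between the x axis of barrel_axis and the x axis of fork_tab, either way round below 0.175 rad and value of joint lock_ring below 0.6 rad), for 0.2 s.
2. the lock ring is turned tight while the fork holds the barrel (value of joint lock_ring above 1.05 rad and value of joint fork above 0.022 m and angle between the x axis of barrel_axis and the x axis of fork_tab, either way round below 0.175 rad), for 0.2 s.
At the end, for the whole second after the job is handed in: The lock ring is tight (its joint above 1.05 rad), the fork is home (its joint above 22 mm) and the barrel still points along the fork's line within 10 degrees (all of step 2); the robot touches nothing.
It fails at once if the barrel turned more than 10 degrees from the fork's line (angle between the x axis of barrel_axis and the x axis of fork_tab, either way round above 0.175 rad).
It also fails if it takes over 45 s, if anything falls off the work surface, if the arm or the gripper's body presses on something with over 40 N, if the wrist force passes 120 N, or if a joint passes its speed limit or range.

## Working session

There is one attempt and no reset: what is moved stays moved. The work goes in short steps, Python scripts to look and compute and a tool call to move; the robot and the scene stay as the last step left them, time stands still between calls to the robot, and variables do not carry over. Pictures are saved under pics/ and viewed, about 8 in all and at most 12, crops included, and the job is handed in when it is done.

Besides the shell and the picture viewer there is one more tool, called after "Request:" by a JSON object that holds its "fn" and its "kwargs", one argument or row to a line. move_arm: Moves the arm, as the interface text tells. Its arguments: {"type":"object","properties":{"plan":{"type":"array","items":{"type":"object","properties":{"fingers":{"type":"number"},"dx":{"type":"number"},"dy":{"type":"number"},"dz":{"type":"number"},"rx":{"type":"number"},"ry":{"type":"number"},"rz":{"type":"number"}}}},"grip_force":{"type":"number"}},"required":["plan"]}

```bash
mkdir -p pics
python3 - <<'E'
from rig import bot
import cv2,pickle
d={}
for n in("scene","top"):
    c=bot.capture(n);d[n]=c;cv2.imwrite(f"pics/{n}0.png",c["frame"][:,:,::-1])
    print(n,c["fx"],c["fy"],c["cx"],c["cy"],c["xyz"],c["orientation"])
pickle.dump(d,open("c0.pkl","wb"));s=bot.sense();print(s)
E
```

```text
scene 493.02312045340153 493.02312045340153 325.591172722402 201.1407506101714 [0.76172833 0.30988581 0.64645175] [[-0.84395139  0.45469577 -0.28460115]
 [ 0.53640518  0.71925486 -0.44152229]
 [ 0.00394244 -0.52528488 -0.8509173 ]]
top 399.576788215775 399.576788215775 317.829556747577 200.24205557464086 [0.4483444 0.0315475 0.7420525] [[-5.84618017e-02 -9.77785525e-01  2.01290054e-01]
 [-9.98289164e-01  5.74592992e-02 -1.08247381e-02]
 [-9.81713203e-04 -2.01578513e-01 -9.79471868e-01]]
{'time': 0.1, 'joint_positions': array([-69.03021463,  21.98894421,   2.51123383,  91.63991913,
        -1.02595228,  66.53083083,  -2.85951456]), 'joint_velocities': array([-0.07178899, -0.19292201,  0.07513704, -0.20544267, -0.0068883 ,
       -0.04562527,  0.01150283]), 'joint_efforts': array([ 2.75144310e-03, -4.34729362e+01,  1.02925379e+00, -2.50456238e+01,
        1.08046050e-02,  5.44057417e-03, -2.15529934e-05]), 'eef_pos': array([0.29038717, 0.58057732, 0.22999506]), 'tcp_rot': array([[-8.94396842e-01,  4.47273249e-01, -9.64165555e-04],
       [ 4.47274272e-01,  8.94394163e-01, -2.19223691e-03],
       [-1.18184880e-04, -2.39197622e-03, -9.99997132e-01]]), 'ft_force': array([-0.44781762,  0.13311829, -0.4647772 ]), 'moment': array([-0.03971779,  0.04154525,  0.03881209]), 'gripper_width': 0.9973248591362187}
```

View pics/top0.png

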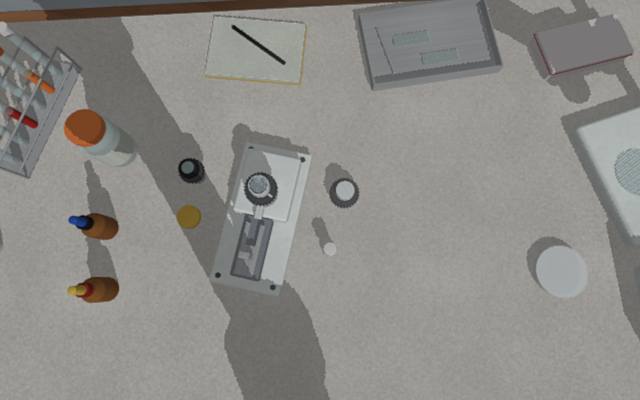

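View pics/scene0.png

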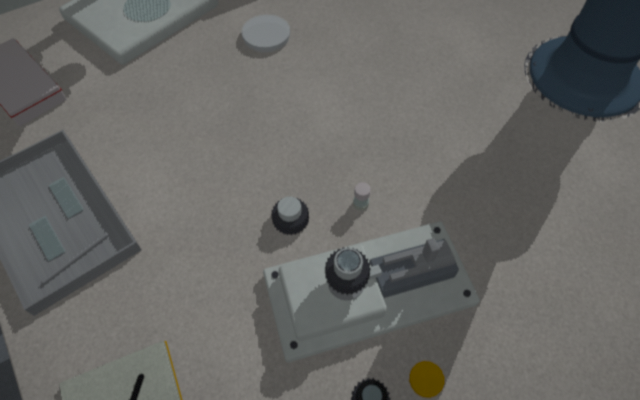

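The stand is at about (260,215) in the top view, with the barrel at (260,185) and the fork running down to (250,265). In the scene view the barrel is at (348,265) and the tab near (437,245). I'll zoom in on both.

Run:
```python
import pickle,cv2,numpy as np
d=pickle.load(open("c0.pkl","rb"))
a=d["top"]["frame"][140:300,200:320,::-1];b=d["scene"]["frame"][215:335,300:480,::-1]
a=cv2.resize(a,None,fx=3.5,fy=3.5,interpolation=cv2.INTER_CUBIC);b=cv2.resize(b,None,fx=2.1,fy=2.1,interpolation=cv2.INTER_CUBIC)
o=np.zeros((560,800,3),np.uint8);o[:,:420]=a;o[:b.shape[0],422:422+378]=b[:,:378]
cv2.imwrite("pics/z0.png",o)
```

```text
(no output)
```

View pics/z0.png

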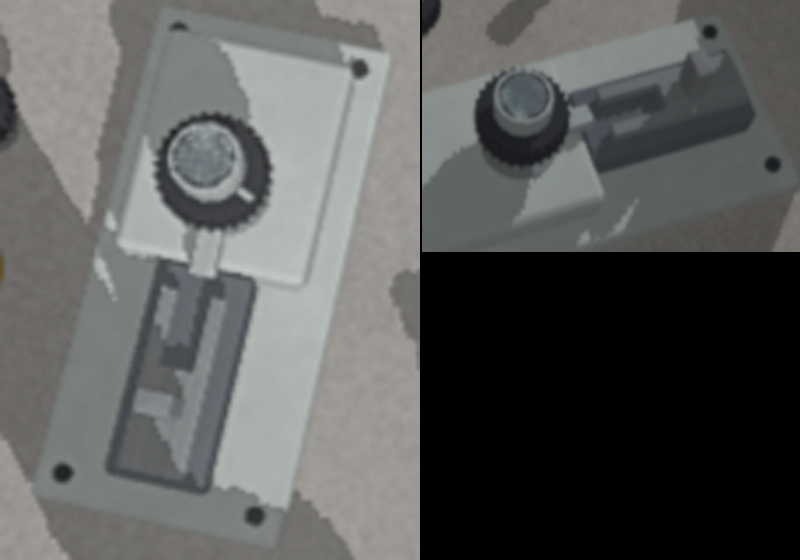

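```bash
cat > h.py <<'E'
import numpy as np,pickle
def ray(c,u,v):
    r=np.array(c["orientation"])@np.array([(u-c["cx"])/c["fx"],(v-c["cy"])/c["fy"],1]);return np.array(c["xyz"]),r
def onz(c,u,v,z):
    o,r=ray(c,u,v);return o+r*(z-o[2])/r[2]
def tri(a,b):
    A=[];y=[]
    for o,r in(a,b):
        r=r/np.linalg.norm(r);P=np.eye(3)-np.outer(r,r);A.append(P);y.append(P@o)
    return np.linalg.lstsq(np.vstack(A),np.hstack(y),rcond=None)[0]
E
python3 - <<'E'
from h import *
d=pickle.load(open("c0.pkl","rb"));t,s=d["top"],d["scene"]
T=lambda x,y:(200+x/3.5,140+y/3.5); S=lambda x,y:(300+(x-422)/2.1,215+y/2.1)
for n,pt,ps,z in(("barrel",T(203,155),S(524,96),.118),("ring",T(213,171),S(522,117),.1),("tab",T(155,402),S(707,57),.096)):
    print(n,onz(t,*pt,z).round(4),onz(s,*ps,z).round(4),tri(ray(t,*pt),ray(s,*ps)).round(4))
b=onz(t,*T(203,155),.118);k=onz(t,*T(155,402),.096)
print(np.hypot(*(b-k)[:2]),np.degrees(np.arctan2(*(b-k)[[1,0]])))
# base plate long edges and housing long edges
for p,q,z in((T(388,55),T(275,545),.01),(T(165,10),T(38,490),.01),(T(158,262),T(108,470),.05),(T(255,285),T(208,490),.05),(T(180,28),T(63,472),.012),(T(360,68),T(255,515),.012)):
    e=onz(t,*p,z)-onz(t,*q,z);print(np.degrees(np.arctan2(e[1],e[0])),np.linalg.norm(e))
E
```

```text
barrel [0.6084 0.1192 0.118 ] [0.6062 0.1194 0.118 ] [0.6073 0.1195 0.12  ]
ring [0.605  0.1172 0.1   ] [0.6092 0.1231 0.1   ] [0.6069 0.1191 0.0899]
tab [0.4987 0.1475 0.096 ] [0.4936 0.1486 0.096 ] [0.4971 0.1483 0.1002]
0.11334420844686637 -14.501317027116238
-15.60581042910032 0.26689183666944144
-15.534054234864652 0.26524520505970184
-14.694316432930998 0.10463622092168665
-14.90111820053982 0.10255928691326366
-15.633995304972554 0.2447269499562814
-15.633774808199494 0.24338481830125913
```

```bash
cat > go.py <<'E'
import sys,numpy as np
from rig import bot
s=bot.sense();R=s["tcp_rot"];x,y,z,yaw=map(float,sys.argv[1:5]) # yaw of tool y axis
d=R.T@(np.array([x,y,z])-s["eef_pos"])*100
# target rot with z straight down, y at yaw
a=np.radians(yaw);yy=np.array([np.cos(a),np.sin(a),0]);zz=np.array([0,0,-1.]);T=np.c_[np.cross(yy,zz),yy,zz]
from scipy.spatial.transform import Rotation as Q
print("t",s["time"],"pos",s["eef_pos"].round(4),"F",s["ft_force"].round(1),"M",s["moment"].round(2),"w",round(s["gripper_width"],3),"yaw",np.degrees(np.arctan2(R[1,1],R[0,1])).round(1),"j7",s["joint_positions"][6].round(1))
print("d",d.round(2),"r",np.degrees(Q.from_matrix(R.T@T).as_rotvec()).round(2))
E
python3 go.py .497 .1485 .17 74.7
```

```text
t 0.1 pos [0.2904 0.5806 0.23  ] F [-0.4  0.1 -0.5] M [-0.04  0.04  0.04] w 0.997 yaw 63.4 j7 -2.9
d [-37.8  -29.39   6.07] r [-1.400e-01 -1.000e-02 -1.127e+01]
```

Request:
{"fn": "move_arm", "kwargs": {
  "plan": [
    {"fingers": -1,"dx": -10,"dy": -8,"dz": -2,"rz": -6},
    {"fingers": -1,"dx": -37.8,"dy": -29.4,"dz": -1,"rz": -11.3},
    {"fingers": -1,"dx": -37.8,"dy": -29.4,"dz": -1,"rz": -11.3},
    {"fingers": -1,"dx": -37.8,"dy": -29.4,"dz": -1,"rz": -11.3},
    {"fingers": -1,"dx": -37.8,"dy": -29.4,"dz": -1,"rz": -11.3},
    {"fingers": -1,"dx": -37.8,"dy": -29.4,"dz": -1,"rz": -11.3},
    {"fingers": -1,"dx": -37.8,"dy": -29.4,"dz": -1,"rz": -11.3},
    {"fingers": -1,"dx": -37.8,"dy": -29.4,"dz": -1,"rz": -11.3},
    {"fingers": -1,"dx": -37.8,"dy": -29.4,"dz": -1,"rz": -11.3},
    {"fingers": -1,"dx": -37.8,"dy": -29.4,"dz": -1,"rz": -11.3},
    {"fingers": -1,"dx": -37.8,"dy": -29.4,"dz": -1,"rz": -11.3},
    {"fingers": -1,"dx": -37.8,"dy": -29.4,"dz": -1,"rz": -11.3},
    {"fingers": -1,"dx": -37.8,"dy": -29.4,"dz": -1,"rz": -11.3},
    {"fingers": -1,"dx": -37.8,"dy": -29.4,"dz": 2.5,"rz": -11.3},
    {"fingers": -1,"dx": -37.8,"dy": -29.4,"dz": 6,"rz": -11.3},
    {"fingers": -1,"dx": -37.8,"dy": -29.4,"dz": 6,"rz": -11.3},
    {"fingers": -1,"dx": -37.8,"dy": -29.4,"dz": 6,"rz": -11.3}
  ]
}}

```text
$.plan[0]: bad value
```

```bash
python3 go.py .497 .1485 .068 74.7
python3 - <<'E'
from rig import bot
import cv2,pickle
c=bot.capture("wrist");pickle.dump(c,open("w1.pkl","wb"));cv2.imwrite("pics/w1.png",c["frame"][:,:,::-1]);print(c["fx"],c["cx"],c["cy"],c["xyz"],c["orientation"])
E
```

```text
t 0.1 pos [0.2904 0.5806 0.23  ] F [-0.4  0.1 -0.5] M [-0.04  0.04  0.04] w 0.997 yaw 63.4 j7 -2.9
d [-37.8  -29.36  16.27] r [-1.400e-01 -1.000e-02 -1.127e+01]
309.70691628693146 321.88723987359595 202.65162392291148 [0.23088206 0.61069928 0.37223311] [[ 0.44759296  0.86373296  0.2315727 ]
 [ 0.8942351  -0.43173461 -0.11810509]
 [-0.00203331  0.25994344 -0.9656217 ]]
```

View pics/w1.png

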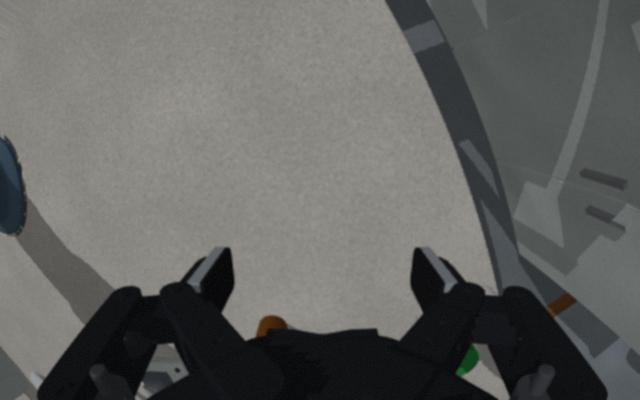

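The move was refused, so this picture shows only the starting place. The rows probably need every key filled in.

Request:
{"fn": "move_arm", "kwargs": {
  "plan": [
    {"fingers": -1,"dx": -10,"dy": -8,"dz": -2,"rx": 0,"ry": 0,"rz": -6},
    {"fingers": -1,"dx": -37.8,"dy": -29.4,"dz": -1,"rx": 0,"ry": 0,"rz": -11.3},
    {"fingers": -1,"dx": -37.8,"dy": -29.4,"dz": -1,"rx": 0,"ry": 0,"rz": -11.3},
    {"fingers": -1,"dx": -37.8,"dy": -29.4,"dz": -1,"rx": 0,"ry": 0,"rz": -11.3},
    {"fingers": -1,"dx": -37.8,"dy": -29.4,"dz": -1,"rx": 0,"ry": 0,"rz": -11.3},
    {"fingers": -1,"dx": -37.8,"dy": -29.4,"dz": -1,"rx": 0,"ry": 0,"rz": -11.3},
    {"fingers": -1,"dx": -37.8,"dy": -29.4,"dz": -1,"rx": 0,"ry": 0,"rz": -11.3},
    {"fingers": -1,"dx": -37.8,"dy": -29.4,"dz": -1,"rx": 0,"ry": 0,"rz": -11.3},
    {"fingers": -1,"dx": -37.8,"dy": -29.4,"dz": -1,"rx": 0,"ry": 0,"rz": -11.3},
    {"fingers": -1,"dx": -37.8,"dy": -29.4,"dz": -1,"rx": 0,"ry": 0,"rz": -11.3},
    {"fingers": -1,"dx": -37.8,"dy": -29.4,"dz": -1,"rx": 0,"ry": 0,"rz": -11.3},
    {"fingers": -1,"dx": -37.8,"dy": -29.4,"dz": -1,"rx": 0,"ry": 0,"rz": -11.3},
    {"fingers": -1,"dx": -37.8,"dy": -29.4,"dz": -1,"rx": 0,"ry": 0,"rz": -11.3},
    {"fingers": -1,"dx": -37.8,"dy": -29.4,"dz": 2.5,"rx": 0,"ry": 0,"rz": -11.3},
    {"fingers": -1,"dx": -37.8,"dy": -29.4,"dz": 6,"rx": 0,"ry": 0,"rz": -11.3},
    {"fingers": -1,"dx": -37.8,"dy": -29.4,"dz": 6,"rx": 0,"ry": 0,"rz": -11.3}
  ],
  "grip_force": 30
}}

```text
time: 1.48
eef_pos: [0.4911, 0.1473, 0.1644]
tcp_rot: [[-0.965, 0.263, -0.014], [0.263, 0.965, -0.007], [0.011, -0.011, -1.0]]
ft_force: [-2.2, -0.4, -2.5]
gripper_width: 1.0
```

```bash
python3 - <<'E'
from rig import bot
import cv2,pickle
c=bot.capture("wrist");pickle.dump(c,open("w1.pkl","wb"));cv2.imwrite("pics/w1.png",c["frame"][:,:,::-1]);print(c["fx"],c["cx"],c["cy"],c["xyz"],c["orientation"])
E
python3 go.py .497 .1485 .068 74.7
```

```text
309.70691628693146 321.88723987359595 202.65162392291148 [0.42876426 0.16604351 0.30735123] [[ 0.26288402  0.93512403  0.23756062]
 [ 0.96477326 -0.25216704 -0.07499565]
 [-0.01022527  0.24890729 -0.96847334]]
t 1.5333 pos [0.4928 0.1479 0.1671] F [ 0.3 -0.6 -0.8] M [-0.03 -0.    0.01] w 0.996 yaw 74.8 j7 57.2
d [-0.47  0.25  9.91] r [-0.48 -0.47  0.09]
```

View pics/w1.png

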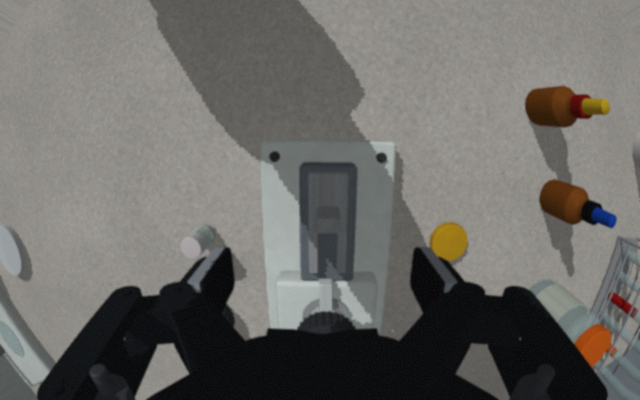

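The stand is well aligned. The tab is at about (327,212), between the fingers. I'll cast that pixel.

Run:
```python
from h import *
import cv2
c=pickle.load(open("w1.pkl","rb"))
def f(u,v,z):
    p=np.array([u-c["cx"],v-c["cy"]]);r=np.hypot(*p);t=r/c["fx"]
    d=np.array([*(p/r*np.sin(t)),np.cos(t)]);d=np.array(c["orientation"])@d
    return (np.array(c["xyz"])+d*(z-c["xyz"][2])/d[2]).round(4)
print(f(327,212,.096),f(317,212,.096),f(338,212,.096),"slot end",f(326,326,.1))
cv2.imwrite("pics/w1z.png",cv2.resize(c["frame"][140:340,250:410,::-1],None,fx=3,fy=3,interpolation=cv2.INTER_CUBIC))
```

```text
[0.4882 0.1514 0.096 ] [0.4863 0.1445 0.096 ] [0.4902 0.1589 0.096 ] slot end [0.5811 0.1258 0.1   ]
```

View pics/w1z.png

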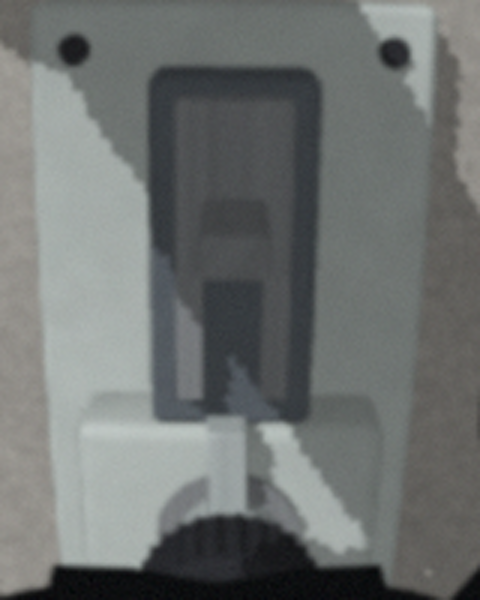

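Request:
{"fn": "move_arm", "kwargs": {
  "plan": [
    {"fingers": -1,"dx": -0.5,"dy": 0.3,"dz": 3,"rx": -0.5,"ry": -0.5,"rz": 0},
    {"fingers": -1,"dx": -0.5,"dy": 0.3,"dz": 6,"rx": -0.5,"ry": -0.5,"rz": 0},
    {"fingers": -1,"dx": -0.5,"dy": 0.3,"dz": 8.5,"rx": -0.5,"ry": -0.5,"rz": 0},
    {"fingers": -1,"dx": -0.5,"dy": 0.3,"dz": 9.9,"rx": -0.5,"ry": -0.5,"rz": 0},
    {"fingers": -1,"dx": -0.5,"dy": 0.3,"dz": 9.9,"rx": -0.5,"ry": -0.5,"rz": 0},
    {"fingers": 1,"dx": -0.5,"dy": 0.3,"dz": 9.9,"rx": -0.5,"ry": -0.5,"rz": 0},
    {"fingers": 1,"dx": -0.5,"dy": 0.3,"dz": 9.9,"rx": -0.5,"ry": -0.5,"rz": 0},
    {"fingers": 1,"dx": -0.5,"dy": 0.3,"dz": 9.9,"rx": -0.5,"ry": -0.5,"rz": 0},
    {"fingers": 1,"dx": -0.5,"dy": 0.3,"dz": 9.9,"rx": -0.5,"ry": -0.5,"rz": 0},
    {"fingers": 1,"dx": -0.5,"dy": 0.3,"dz": 9.9,"rx": -0.5,"ry": -0.5,"rz": 0},
    {"fingers": 1,"dx": -0.5,"dy": 0.3,"dz": 9.9,"rx": -0.5,"ry": -0.5,"rz": 0},
    {"fingers": 1,"dx": -0.5,"dy": 0.3,"dz": 9.9,"rx": -0.5,"ry": -0.5,"rz": 0},
    {"fingers": 1,"dx": -0.5,"dy": 0.3,"dz": 9.9,"rx": -0.5,"ry": -0.5,"rz": 0}
  ],
  "grip_force": 30
}}

```text
time: 2.62
eef_pos: [0.4981, 0.1492, 0.0692]
tcp_rot: [[-0.965, 0.263, 0.002], [0.263, 0.965, 0.001], [-0.001, 0.001, -1.0]]
ft_force: [-1.1, -0.3, 5.5]
gripper_width: 0.205
```

```bash
python3 go.py .526 .141 .068 74.7
```

```text
t 2.6167 pos [0.4981 0.1492 0.0692] F [-1.1 -0.3  5.5] M [-0.1   0.33  0.03] w 0.205 yaw 74.8 j7 60.6
d [-2.9  -0.06  0.12] r [0.08 0.07 0.07]
```

Request:
{"fn": "move_arm", "kwargs": {
  "plan": [
    {"fingers": 1,"dx": -0.5,"dy": 0,"dz": 0,"rx": 0,"ry": 0,"rz": 0},
    {"fingers": 1,"dx": -1,"dy": 0,"dz": 0,"rx": 0,"ry": 0,"rz": 0},
    {"fingers": 1,"dx": -1.5,"dy": 0,"dz": 0,"rx": 0,"ry": 0,"rz": 0},
    {"fingers": 1,"dx": -2,"dy": 0,"dz": 0,"rx": 0,"ry": 0,"rz": 0},
    {"fingers": 1,"dx": -2.3,"dy": 0,"dz": 0,"rx": 0,"ry": 0,"rz": 0},
    {"fingers": 1,"dx": -2.6,"dy": 0,"dz": 0,"rx": 0,"ry": 0,"rz": 0},
    {"fingers": 1,"dx": -2.8,"dy": 0,"dz": 0,"rx": 0,"ry": 0,"rz": 0},
    {"fingers": 1,"dx": -2.8,"dy": 0,"dz": 0,"rx": 0,"ry": 0,"rz": 0},
    {"fingers": 1,"dx": -2.8,"dy": 0,"dz": 0,"rx": 0,"ry": 0,"rz": 0}
  ]
}}

```text
time: 3.37
eef_pos: [0.5246, 0.1418, 0.0692]
tcp_rot: [[-0.965, 0.263, -0.0], [0.263, 0.965, 0.001], [0.0, 0.001, -1.0]]
ft_force: [-5.7, 0.1, 6.7]
gripper_width: 0.202
```

```bash
python3 go.py .526 .141 .068 74.7
```

```text
t 3.3667 pos [0.5246 0.1418 0.0692] F [-5.7  0.1  6.7] M [-0.11  0.98 -0.07] w 0.202 yaw 74.8 j7 62.8
d [-0.16 -0.04  0.12] r [ 0.05 -0.03  0.07]
```

Request:
{"fn": "move_arm", "kwargs": {
  "plan": [
    {"fingers": 1,"dx": -0.15,"dy": 0,"dz": 0,"rx": 0,"ry": 0,"rz": 0},
    {"fingers": 1,"dx": -0.3,"dy": 0,"dz": 0,"rx": 0,"ry": 0,"rz": 0},
    {"fingers": 1,"dx": -0.4,"dy": 0,"dz": 0,"rx": 0,"ry": 0,"rz": 0},
    {"fingers": 1,"dx": -0.4,"dy": 0,"dz": 0,"rx": 0,"ry": 0,"rz": 0}
  ]
}}

```text
time: 3.7
eef_pos: [0.5245, 0.1418, 0.0691]
tcp_rot: [[-0.965, 0.262, -0.009], [0.262, 0.965, 0.002], [0.009, -0.001, -1.0]]
ft_force: [-12.4, 1.6, 13.4]
gripper_width: 0.203
```

```bash
python3 go.py .526 .141 .068 74.7
```

```text
t 3.7 pos [0.5245 0.1418 0.0691] F [-12.4   1.6  13.4] M [ 0.09  2.08 -0.15] w 0.203 yaw 74.8 j7 63.1
d [-0.16 -0.03  0.11] r [-0.05 -0.54  0.1 ]
```

Request:
{"fn": "move_arm", "kwargs": {
  "plan": [
    {"fingers": 1,"dx": 0,"dy": 0,"dz": 0,"rx": 0,"ry": 0,"rz": 0},
    {"fingers": -1,"dx": 0,"dy": 0,"dz": 0,"rx": 0,"ry": 0,"rz": 0},
    {"fingers": -1,"dx": 0,"dy": 0,"dz": 0,"rx": 0,"ry": 0,"rz": 0},
    {"fingers": -1,"dx": 0,"dy": 0,"dz": 0,"rx": 0,"ry": 0,"rz": 0},
    {"fingers": -1,"dx": 0,"dy": 0,"dz": 0,"rx": 0,"ry": 0,"rz": 0},
    {"fingers": -1,"dx": 0,"dy": 0,"dz": 0,"rx": 0,"ry": 0,"rz": 0},
    {"fingers": -1,"dx": 0,"dy": 0,"dz": -3,"rx": 0,"ry": -0.5,"rz": 0},
    {"fingers": -1,"dx": 0,"dy": 0,"dz": -6,"rx": 0,"ry": -0.5,"rz": 0},
    {"fingers": -1,"dx": 0,"dy": 0,"dz": -10,"rx": 0,"ry": -0.5,"rz": 0},
    {"fingers": -1,"dx": 0,"dy": 0,"dz": -10,"rx": 0,"ry": -0.5,"rz": 0}
  ]
}}

```text
time: 4.53
eef_pos: [0.5315, 0.143, 0.177]
tcp_rot: [[-0.965, 0.263, 0.013], [0.263, 0.965, 0.005], [-0.012, 0.008, -1.0]]
ft_force: [2.4, 0.1, 0.9]
gripper_width: 0.998
```

```bash
python3 go.py .6068 .1194 .17 74.7;python3 - <<'E'
from rig import bot
import cv2,pickle,numpy as np
c=bot.capture("top");d=bot.capture("wrist");pickle.dump((c,d),open("c2.pkl","wb"))
a=cv2.resize(c["frame"][140:300,200:320,::-1],None,fx=3,fy=3,interpolation=cv2.INTER_CUBIC)
b=cv2.resize(d["frame"][180:340,250:400,::-1],None,fx=2.8,fy=3,interpolation=cv2.INTER_CUBIC)
cv2.imwrite("pics/z2.png",np.hstack([a,b]))
E
```

```text
t 4.5333 pos [0.5315 0.143  0.177 ] F [2.4 0.1 0.9] M [-0.   -0.16  0.01] w 0.998 yaw 74.8 j7 60.0
d [-7.88 -0.31  0.79] r [0.47 0.67 0.06]
```

View pics/z2.png

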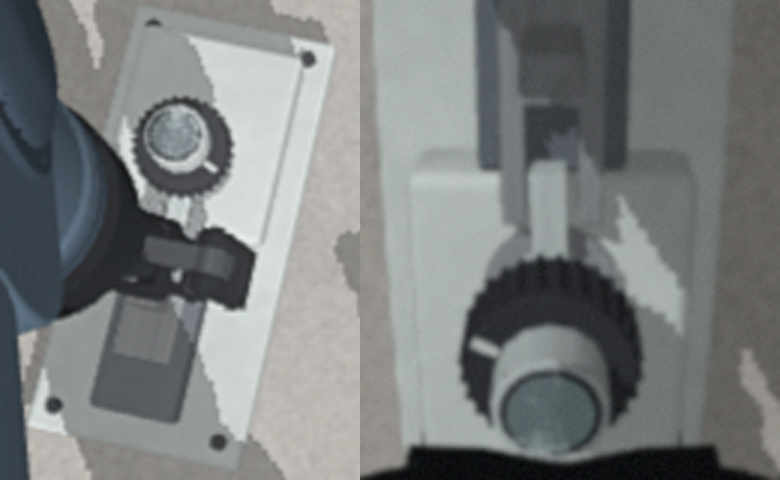

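The fork's prongs now stand either side of the dog, and the ring's line hasn't moved. I'll recast the barrel's top circle from the wrist picture, panel pixel (551,411).

Run:
```python
from h import *
t,c=pickle.load(open("c2.pkl","rb"))
def f(u,v,z):
    p=np.array([u-c["cx"],v-c["cy"]]);r=np.hypot(*p);k=r/c["fx"]
    d=np.array(c["orientation"])@np.array([*(p/r*np.sin(k)),np.cos(k)])
    return (np.array(c["xyz"])+d*(z-c["xyz"][2])/d[2]).round(4)
W=lambda x,y:(250+(x-360)/2.8,180+y/3)
print(f(*W(551,411),.118),f(*W(493,411),.118),f(*W(609,411),.118))
print("ring L/R",f(*W(461,360),.1),f(*W(642,360),.1))
print("top",onz(t,200+176/3,140+132/3,.118))
```

```text
[0.606  0.1196 0.118 ] [0.6019 0.104  0.118 ] [0.6104 0.1351 0.118 ]
ring L/R [0.5952 0.095  0.1   ] [0.6093 0.1465 0.1   ]
top [0.6087967  0.11807409 0.118     ]
```

Request:
{"fn": "move_arm", "kwargs": {
  "plan": [
    {"fingers": -1,"dx": -3.5,"dy": -0.3,"dz": 0,"rx": 0.5,"ry": 0.7,"rz": 0},
    {"fingers": -1,"dx": -7.9,"dy": -0.3,"dz": 0.8,"rx": 0.5,"ry": 0.7,"rz": 0},
    {"fingers": -1,"dx": -7.9,"dy": -0.3,"dz": 0.8,"rx": 0.5,"ry": 0.7,"rz": 0},
    {"fingers": -1,"dx": -7.9,"dy": -0.3,"dz": 0.8,"rx": 0.5,"ry": 0.7,"rz": 0},
    {"fingers": -1,"dx": -7.9,"dy": -0.3,"dz": 0.8,"rx": 0.5,"ry": 0.7,"rz": 0}
  ]
}}

```text
time: 5.05
eef_pos: [0.6016, 0.1181, 0.1617]
tcp_rot: [[-0.965, 0.263, -0.014], [0.263, 0.965, -0.005], [0.012, -0.008, -1.0]]
ft_force: [-0.7, 0.5, 0.6]
gripper_width: 1.004
```

```bash
python3 go.py .6068 .1194 .066 74.7
```

```text
t 5.05 pos [0.6016 0.1181 0.1617] F [-0.7  0.5  0.6] M [ 0.03 -0.04 -0.03] w 1.004 yaw 74.7 j7 66.5
d [-0.58  0.34  9.56] r [-0.47 -0.68  0.05]
```

Request:
{"fn": "move_arm", "kwargs": {
  "plan": [
    {"fingers": -1,"dx": -0.6,"dy": 0.3,"dz": 1,"rx": -0.5,"ry": -0.7,"rz": 0},
    {"fingers": -1,"dx": -0.6,"dy": 0.3,"dz": 3,"rx": -0.5,"ry": -0.7,"rz": 0},
    {"fingers": -1,"dx": -0.6,"dy": 0.3,"dz": 5,"rx": -0.5,"ry": -0.7,"rz": 0},
    {"fingers": -1,"dx": -0.6,"dy": 0.3,"dz": 7,"rx": -0.5,"ry": -0.7,"rz": 0},
    {"fingers": -1,"dx": -0.6,"dy": 0.3,"dz": 9,"rx": -0.5,"ry": -0.7,"rz": 0},
    {"fingers": -1,"dx": -0.6,"dy": 0.3,"dz": 9.6,"rx": -0.5,"ry": -0.7,"rz": 0},
    {"fingers": -1,"dx": -0.6,"dy": 0.3,"dz": 9.6,"rx": -0.5,"ry": -0.7,"rz": 0},
    {"fingers": -1,"dx": -0.6,"dy": 0.3,"dz": 9.6,"rx": -0.5,"ry": -0.7,"rz": 0}
  ]
}}

```text
time: 5.72
eef_pos: [0.6062, 0.1196, 0.066]
tcp_rot: [[-0.965, 0.262, -0.0], [0.262, 0.965, 0.001], [0.0, 0.001, -1.0]]
ft_force: [0.2, -0.4, 0.1]
gripper_width: 1.0
```

```bash
python3 go.py .6068 .1194 .066 74.7
```

```text
t 5.7167 pos [0.6062 0.1196 0.066 ] F [ 0.2 -0.4  0.1] M [-0.03 -0.03 -0.05] w 1.0 yaw 74.8 j7 68.8
d [-0.06 -0.01 -0.  ] r [ 0.04 -0.02  0.1 ]
```

Request:
{"fn": "move_arm", "kwargs": {
  "plan": [
    {"fingers": 1,"dx": -0.05,"dy": 0,"dz": 0,"rx": 0,"ry": 0,"rz": 0},
    {"fingers": 1,"dx": -0.05,"dy": 0,"dz": 0,"rx": 0,"ry": 0,"rz": 0},
    {"fingers": 1,"dx": -0.05,"dy": 0,"dz": 0,"rx": 0,"ry": 0,"rz": 0},
    {"fingers": 1,"dx": -0.05,"dy": 0,"dz": 0,"rx": 0,"ry": 0,"rz": 0},
    {"fingers": 1,"dx": -0.05,"dy": 0,"dz": 0,"rx": 0,"ry": 0,"rz": 0},
    {"fingers": 1,"dx": -0.05,"dy": 0,"dz": 0,"rx": 0,"ry": 0,"rz": 0}
  ],
  "grip_force": 35
}}

```text
time: 6.22
eef_pos: [0.6075, 0.1187, 0.0678]
tcp_rot: [[-0.965, 0.263, 0.001], [0.263, 0.965, 0.001], [-0.001, 0.001, -1.0]]
ft_force: [-2.4, -1.3, 5.6]
gripper_width: 0.595
```

```bash
python3 go.py .6068 .1194 .066 74.7
```

```text
t 6.2167 pos [0.6075 0.1187 0.0678] F [-2.4 -1.3  5.6] M [-0.25  0.44  0.04] w 0.595 yaw 74.7 j7 68.8
d [0.09 0.05 0.18] r [0.06 0.06 0.05]
```

Request:
{"fn": "move_arm", "kwargs": {
  "plan": [
    {"fingers": 1,"dx": 0,"dy": 0,"dz": 0,"rx": 0,"ry": 0,"rz": 3},
    {"fingers": 1,"dx": 0,"dy": 0,"dz": 0,"rx": 0,"ry": 0,"rz": 7},
    {"fingers": 1,"dx": 0,"dy": 0,"dz": 0,"rx": 0,"ry": 0,"rz": 11},
    {"fingers": 1,"dx": 0,"dy": 0,"dz": 0,"rx": 0,"ry": 0,"rz": 15},
    {"fingers": 1,"dx": 0,"dy": 0,"dz": 0,"rx": 0,"ry": 0,"rz": 19},
    {"fingers": 1,"dx": 0,"dy": 0,"dz": 0,"rx": 0,"ry": 0,"rz": 23},
    {"fingers": 1,"dx": 0,"dy": 0,"dz": 0,"rx": 0,"ry": 0,"rz": 27},
    {"fingers": 1,"dx": 0,"dy": 0,"dz": 0,"rx": 0,"ry": 0,"rz": 31},
    {"fingers": 1,"dx": 0,"dy": 0,"dz": 0,"rx": 0,"ry": 0,"rz": 35},
    {"fingers": 1,"dx": 0,"dy": 0,"dz": 0,"rx": 0,"ry": 0,"rz": 38},
    {"fingers": 1,"dx": 0,"dy": 0,"dz": 0,"rx": 0,"ry": 0,"rz": 40},
    {"fingers": 1,"dx": 0,"dy": 0,"dz": 0,"rx": 0,"ry": 0,"rz": 40}
  ]
}}

```text
time: 7.22
eef_pos: [0.6077, 0.1188, 0.068]
tcp_rot: [[-0.57, 0.822, 0.002], [0.822, 0.57, 0.001], [-0.0, 0.002, -1.0]]
ft_force: [0.1, -0.1, -1.0]
gripper_width: 0.596
```

```bash
python3 go.py .6068 .1194 .066 34.7
```

```text
t 7.2167 pos [0.6077 0.1188 0.068 ] F [ 0.1 -0.1 -1. ] M [ 0.01 -0.07  0.07] w 0.596 yaw 34.7 j7 33.9
d [ 0.1  -0.04  0.2 ] r [0.11 0.02 0.03]
```

Request:
{"fn": "move_arm", "kwargs": {
  "plan": [
    {"fingers": 1,"dx": 0,"dy": 0,"dz": 0,"rx": 0,"ry": 0,"rz": 3},
    {"fingers": 1,"dx": 0,"dy": 0,"dz": 0,"rx": 0,"ry": 0,"rz": 6},
    {"fingers": 1,"dx": 0,"dy": 0,"dz": 0,"rx": 0,"ry": 0,"rz": 9},
    {"fingers": 1,"dx": 0,"dy": 0,"dz": 0,"rx": 0,"ry": 0,"rz": 12},
    {"fingers": 1,"dx": 0,"dy": 0,"dz": 0,"rx": 0,"ry": 0,"rz": 14},
    {"fingers": 1,"dx": 0,"dy": 0,"dz": 0,"rx": 0,"ry": 0,"rz": 16},
    {"fingers": 1,"dx": 0,"dy": 0,"dz": 0,"rx": 0,"ry": 0,"rz": 16}
  ]
}}

```text
time: 7.8
eef_pos: [0.6078, 0.1189, 0.068]
tcp_rot: [[-0.321, 0.947, 0.002], [0.947, 0.321, 0.001], [-0.0, 0.002, -1.0]]
ft_force: [0.9, -0.5, -2.0]
gripper_width: 0.598
```

```bash
python3 go.py .6068 .1194 .066 18.7
python3 - <<'E'
from rig import bot
import cv2,pickle
for n in("scene",):
    c=bot.capture(n);pickle.dump(c,open("s3.pkl","wb"))
    cv2.imwrite("pics/s3.png",cv2.resize(c["frame"][200:320,290:490,::-1],None,fx=4,fy=4,interpolation=cv2.INTER_CUBIC))
E
```

```text
t 7.8 pos [0.6078 0.1189 0.068 ] F [ 0.9 -0.5 -2. ] M [-0.05 -0.09  0.01] w 0.598 yaw 18.8 j7 20.0
d [ 0.08 -0.08  0.2 ] r [0.14 0.   0.05]
```

View pics/s3.png

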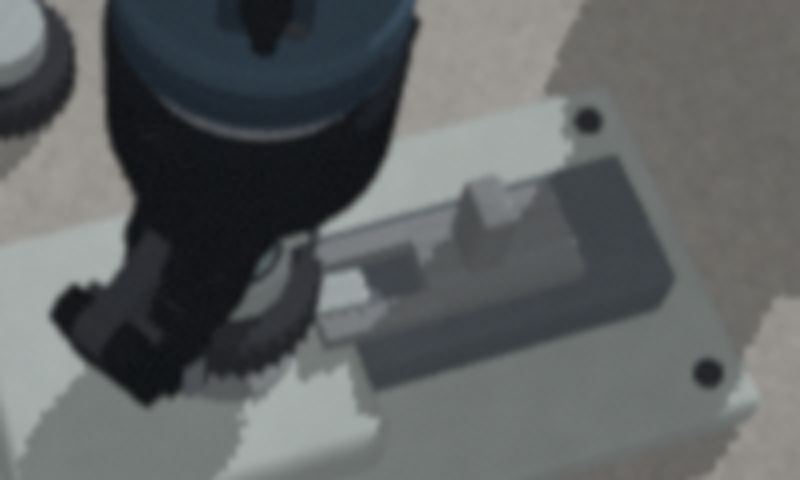

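The prongs straddle the dog at about (340,285) and the ring is turning. I'll carry on to the stop and watch the moment.

Request:
{"fn": "move_arm", "kwargs": {
  "plan": [
    {"fingers": 1,"dx": 0,"dy": 0,"dz": 0,"rx": 0,"ry": 0,"rz": 2},
    {"fingers": 1,"dx": 0,"dy": 0,"dz": 0,"rx": 0,"ry": 0,"rz": 4},
    {"fingers": 1,"dx": 0,"dy": 0,"dz": 0,"rx": 0,"ry": 0,"rz": 6},
    {"fingers": 1,"dx": 0,"dy": 0,"dz": 0,"rx": 0,"ry": 0,"rz": 7},
    {"fingers": 1,"dx": 0,"dy": 0,"dz": 0,"rx": 0,"ry": 0,"rz": 7}
  ]
}}

```text
time: 8.27
eef_pos: [0.6079, 0.1189, 0.068]
tcp_rot: [[-0.205, 0.979, 0.003], [0.979, 0.205, 0.001], [0.0, 0.003, -1.0]]
ft_force: [0.4, -1.0, -1.9]
gripper_width: 0.595
```

```bash
python3 go.py .6068 .1194 .066 11.7
```

```text
t 8.2667 pos [0.6079 0.1189 0.068 ] F [ 0.4 -1.  -1.9] M [-0.09 -0.09  0.06] w 0.595 yaw 11.8 j7 14.0
d [ 0.07 -0.1   0.2 ] r [ 0.15 -0.02  0.14]
```

Request:
{"fn": "move_arm", "kwargs": {
  "plan": [
    {"fingers": 1,"dx": 0,"dy": 0,"dz": 0,"rx": 0,"ry": 0,"rz": 2},
    {"fingers": 1,"dx": 0,"dy": 0,"dz": 0,"rx": 0,"ry": 0,"rz": 4},
    {"fingers": 1,"dx": 0,"dy": 0,"dz": 0,"rx": 0,"ry": 0,"rz": 5},
    {"fingers": 1,"dx": 0,"dy": 0,"dz": 0,"rx": 0,"ry": 0,"rz": 5}
  ]
}}

```text
time: 8.6
eef_pos: [0.6078, 0.1187, 0.068]
tcp_rot: [[-0.123, 0.992, 0.002], [0.992, 0.123, -0.0], [-0.001, 0.002, -1.0]]
ft_force: [-0.5, -1.7, -1.0]
gripper_width: 0.598
```

```bash
python3 go.py .6068 .1194 .066 6.7
python3 - <<'E'
from rig import bot
import cv2,pickle,numpy as np
a=bot.capture("top");c=bot.capture("wrist");pickle.dump((a,c),open("c4.pkl","wb"))
A=cv2.resize(a["frame"][140:260,200:320,::-1],(400,400),interpolation=cv2.INTER_CUBIC)
B=cv2.resize(c["frame"][150:390,200:440,::-1],(400,400),interpolation=cv2.INTER_CUBIC)
cv2.imwrite("pics/z4.png",np.hstack([A,B]))
E
```

```text
t 8.6 pos [0.6078 0.1187 0.068 ] F [-0.5 -1.7 -1. ] M [-0.22 -0.17  0.78] w 0.598 yaw 7.0 j7 9.9
d [ 0.08 -0.09  0.2 ] r [0.14 0.03 0.35]
```

View pics/z4.png

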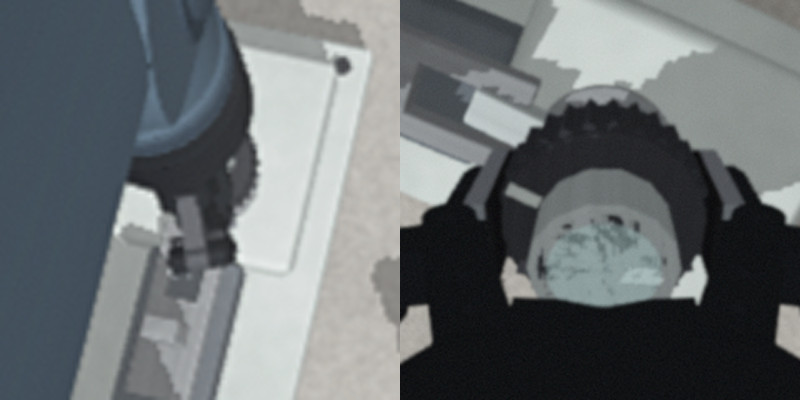

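The moment rose to 0.78 N m, so the ring has reached its stop. The white line at (524,196) is parallel to the dog. I'll release and rise.

Request:
{"fn": "move_arm", "kwargs": {
  "plan": [
    {"fingers": 1,"dx": 0,"dy": 0,"dz": 0,"rx": 0,"ry": 0,"rz": 0},
    {"fingers": -1,"dx": 0,"dy": 0,"dz": 0,"rx": 0,"ry": 0,"rz": 0},
    {"fingers": -1,"dx": 0,"dy": 0,"dz": 0,"rx": 0,"ry": 0,"rz": 0},
    {"fingers": -1,"dx": 0,"dy": 0,"dz": 0,"rx": 0,"ry": 0,"rz": 0},
    {"fingers": -1,"dx": 0,"dy": 0,"dz": 0,"rx": 0,"ry": 0,"rz": 0},
    {"fingers": -1,"dx": 0,"dy": 0,"dz": 0,"rx": 0,"ry": 0,"rz": 0},
    {"fingers": -1,"dx": 0,"dy": 0,"dz": -2,"rx": 0,"ry": 0,"rz": 0},
    {"fingers": -1,"dx": 0,"dy": 0,"dz": -5,"rx": 0,"ry": 0,"rz": 0},
    {"fingers": -1,"dx": 0,"dy": 0,"dz": -9,"rx": 0,"ry": 0,"rz": 0},
    {"fingers": -1,"dx": 0,"dy": 0,"dz": -13,"rx": 0,"ry": 0,"rz": 0},
    {"fingers": -1,"dx": 10,"dy": 0,"dz": -14,"rx": 0,"ry": 0,"rz": 0},
    {"fingers": -1,"dx": 10,"dy": 0,"dz": -14,"rx": 0,"ry": 0,"rz": 0},
    {"fingers": -1,"dx": 10,"dy": 0,"dz": -14,"rx": 0,"ry": 0,"rz": 0},
    {"fingers": -1,"dx": 10,"dy": 0,"dz": -14,"rx": 0,"ry": 0,"rz": 0},
    {"fingers": -1,"dx": 10,"dy": 0,"dz": -14,"rx": 0,"ry": 0,"rz": 0}
  ]
}}

```text
time: 9.95
eef_pos: [0.5946, 0.2204, 0.208]
tcp_rot: [[-0.126, 0.992, 0.002], [0.992, 0.126, 0.0], [0.0, 0.002, -1.0]]
ft_force: [-0.7, -0.3, 0.2]
gripper_width: 1.001
```

```bash
python3 go.py .6068 .1194 .2 6.7
python3 - <<'E'
from rig import bot
import cv2,pickle,numpy as np
a=bot.capture("top");c=bot.capture("scene");pickle.dump((a,c),open("c5.pkl","wb"))
A=cv2.resize(a["frame"][140:260,200:320,::-1],(400,400),interpolation=cv2.INTER_CUBIC)
B=cv2.resize(c["frame"][210:330,310:430,::-1],(400,400),interpolation=cv2.INTER_CUBIC)
cv2.imwrite("pics/z5.png",np.hstack([A,B]))
E
```

```text
t 9.95 pos [0.5946 0.2204 0.208 ] F [-0.7 -0.3  0.2] M [-0.03  0.02 -0.03] w 1.001 yaw 7.3 j7 -4.4
d [-10.17  -0.07   0.8 ] r [ 0.13 -0.01  0.56]
```

View pics/z5.png

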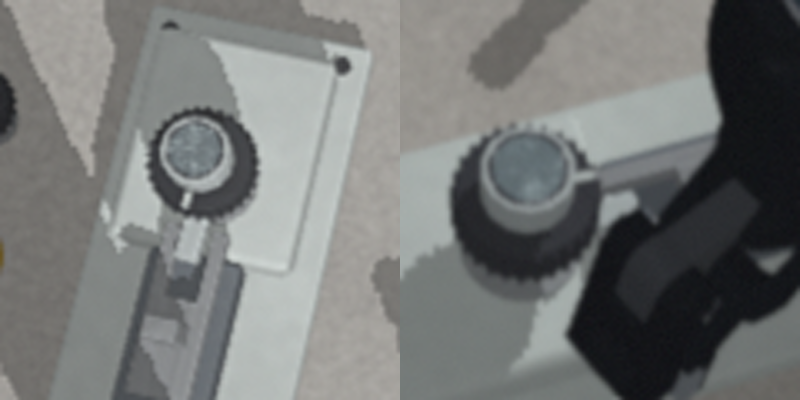

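The line at (187,199) in the top view points along the dog, the prongs straddle the dog, and the arm is clear. I'll hand the job in.

```bash
python3 -c "
from rig import bot
print(bot.job_done())"
```

```text
the job is handed in; nothing more can be done
None
```

I pushed the fork home and turned the lock ring clockwise to its stop, then opened the gripper, moved it clear and handed the job in at about 10 s. The hand-in gave no verdict.

- **Fork:** I gripped the tab and slid it about 27.5 mm, until it would go no further and the force rose to about 12 N. The last picture shows the prongs either side of the dog.
- **Ring:** I turned it about 68° in total. At the end the moment jumped from 0.06 to 0.78 N m, which I took as the tight stop. Afterwards the ring's white line points along the dog.
- **Barrel:** The dog stayed between the prongs and looked in line with the fork. I judged this by eye and did not measure its angle.
- **Problems:** The first move call was refused because its rows left out some values. It moved nothing and cost one picture. The separate position measurements of the barrel axis mostly agreed to about 3 mm. One cast of the ring's edge was about 6 mm off between the two views, and I did not use it.

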